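Put the fourth tin behind the push-latched door

TASK

The steel tin with the lid knob that stands out on the ledge belongs in the empty pocket of the plastic rack, under its sliding perspex door. Press the door home to release its push latch, slide it open, set the tin upright and fully down in the empty pocket without dropping it, then slide the door shut and press it home once more so that it latches and stays shut. Press only until you feel the rubber stop and never ram the door against it, let go of everything, and leave the other tins and the things on the ledge where they are.

Things in the scene. Friction and masses are not known exactly. Their poses are not given: they have to be found in the camera images.
- door (a joint): Travel of the clear sliding door, in m: 0 = shut and latched (as at the start), growing as it slides open (along the rack's -y) up to 0.150; negative while pressed in past the latched place. Past 0.030 it slides freely (under 2 N) and stays where it is left; over the last 28 mm a spring plunger resists shutting with 2 to 7 N. A latched door cannot be pulled open.
- tab (a point): Centre of the grey upright finger tab on top of the sliding door: 12 mm thick along the door's travel (y), 50 mm long across (x), standing 34 mm above the door's flat top, which lies 17 mm below this point. It moves with the door. Axes are the rack's: y along the long side towards the catch housing (the closing direction), z up.
- pocket (a point): Centre of the floor (8 mm above the ledge) of the empty pocket, next to the catch housing: 72 x 72 mm between 22 mm high ribs, uncovered when the door is open 100 mm or more. Above the ribs the side walls are 100 mm apart across x; they and the end wall, 40 mm to the +y side, rise to 104 mm, the door rails to 122 mm above the ledge. The next tin is 80 mm to -y. Axes: the rack's.
- rack: Low white and clear plastic rack fixed on the ledge, 116 x 328 mm, 122 mm high; origin under its centre. Four pockets in a row along y at -120, -40, 40 and 120 mm; the last is empty, the others hold tins. The -y half has a fixed clear cover, the +y half the sliding door, which opens out over the cover. At the +y end stands the catch housing.
- catch (a point): Centre of the top of the catch housing, a white box 60 x 72 mm and 132 mm high. Push latch inside: pressing the shut door along +y takes 5 to 8 N and toggles the latch 5 to 20 mm past the latched place; this depth differs each time and cannot be seen. Let go after a full press, a latched door springs out to about 0.03, an open one settles latched at 0. A short press changes nothing.
- stop: Rubber stop hidden in the catch housing, which the door meets 1 to 3.5 mm after the push latch has toggled (8 to 21 mm past the latched place). It gives about 1 mm per 12 N and should not take more than 12 N (the spring's 5 to 8 N come on top at the tab): stop pressing when it is felt.
- tin_knob (a point): Centre of the steel knob on the lid of the tin on the ledge: upright cylinder, 22 mm diameter, 22 mm high (its foot on the lid 11 mm below this point). The lid is fixed on; its diameter is 67 mm, the tin's body 64 mm, and the tin's foot lies 77 mm below this point. 0.2 to 0.4 kg.
- tin: The same tin, origin at the centre of its foot.
- tin_a: Tin of the same kind in the rack, under the fixed cover; leave alone.
- tin_b: Tin of the same kind in the rack, under the fixed cover; leave alone.
- tin_c: Tin of the same kind in the rack, under the sliding door beside the empty pocket; leave alone.
- tumbler: Steel tumbler, 72 mm across, 100 mm high, on the ledge, origin under its centre; leave alone.
- bowl: Small glass bowl, 104 mm across, 48 mm high, on the ledge, origin under its centre; leave alone.
- spatula: Silicone spatula lying on the ledge in front of the rack, 200 mm long; leave alone.
- jar: Glass jar with black cap, 60 mm across, 85 mm high, to the right of the rack; leave alone.
- spoon: Spoon lying on the ledge; leave alone.

How it is judged:
By the outcome, as a careful person would: the job done as asked, in the order asked, and still so for the second after the job is handed in, with the robot touching nothing.
It also fails if it takes over 72 s, if anything falls off the work surface, if the arm or the gripper's body presses on something with over 40 N, if the wrist force passes 120 N, or if a joint passes its speed limit or range.

ROBOT

A 6-joint arm with a two-finger parallel gripper is mounted at the origin on the work surface. World frame = base frame: x ahead of the robot, y to its left, z up, the work surface at z = 0. Lengths are in m, angles in rad, forces in N, time in s.
With the tool pointing down it reaches from about 0.425 to 0.95 m from the base axis. Payload 3.5 kg.
Tool frame: the origin (TCP) lies between the finger pads; the fingertips stand 17 mm ahead of it and the grasp point (between the pads) lies 2 mm behind it; z points along the fingers, y is the direction in which the jaws open and shut (so a half turn about z gives the same grasp; the last joint's range is limited). The gripper opens to 85 mm and grips with 20 to 120 N. Pads are 22 mm wide; open, the fingers measure 114 mm over their backs; the gripper's body (76 mm by 85 mm) begins 54 mm behind the grasp point. The pads swing forward as they close: fully open they stand 13 mm farther back than shut.
Start: joints at [1.091, 0.286, 1.577, -0, 1.279, -0.15], TCP at [0.219, 0.639, 0.248] pointing down, gripper open.
Joint ranges: [-2.77, 2.77], [-0.9, 2.22], [0.21, 2.48], [-1.53, 4.67], [0.24, 2.81], [-2.84, 2.84]. Speed limits (rad/s): [2.79, 2.79, 3.14, 3.14, 3.14, 3.14].

INTERFACE

Orientations are given as a rotation vector (axis times angle).
In Python, from rig import readout, viewer, ticket gives the robot as it stands. The module is installed in compiled form; this text tells all that it offers.
- The arm moves only by the tool jog_arm, never from a script. Its argument "motion" is a list of rows, each a list of 7 numbers: the turn, a rotation vector about the tool's x, y, z in rad, then the shift along the tool's x, y, z in m, then the opening, from -1 (shut) to 1 (fully open). A call has exactly 10 rows; each row is the pose to reach, as a shift and turn from the pose commanded when the call began, along the tool's axes at that moment; what a row does not reach only later rows make up. A row lasts 1/8 s, in which the tool goes at most 62.5 mm and 10.7 degrees, less where a joint would pass 70% of its speed; a pose out of reach is approached as far as the arm can. A call with a gripper value outside its range is refused whole. The fingers move at their own pace and stop on an object; "newtons" is the grip in N (left out, the last holds). Time passes only in rows, so rows that repeat a pose let the fingers close, or fill a call up. It gives the time, the measured TCP pose, the force and the opening at its end, in the units of the state.
- readout.observe(): the state, without advancing time (a new reading comes with each control period).
- viewer.capture(name): name is "scene" or "top" or "wrist"; returns (picture, depth): 420x560x3 uint8, red, green, blue; 420x560 float32, m along the optical axis (not along the pixel's ray), 0 where there is no reading.
- viewer.calibration(name): a dict with "intrinsics" (3x3 intrinsics, pixels), "position" and "attitude" of the camera in the world; the wrist camera has in their place "T_tool_cam" (4x4, takes a point from camera to tool coordinates, whose origin is the TCP and whose axes are the flange's). Camera axes: x right, y down, z forward; pixel columns grow to the right and rows downward; lengths in m; the calibration is good to about 2 mm. A picture is of the moment at which its call begins: read the wrist's pose just before it. calibration takes no time and is no camera call.
- ticket.close_job(): hands the job in, once; it reports no verdict.
The state is a dict: "time": time; "joints": joint angles; "joint_vel": joint speeds; "joint_efforts": joint torques, N m; "position": TCP position; "tool_rot": TCP orientation; "ft_force": force on the tool from outside, world axes, zero at the start; "wrist_torque": the same for the moment, N m; "width": finger opening in m.
Only numpy, scipy, OpenCV 4.12 (cv2) and the standard library are available. Lean on these libraries where they do the work, as an engineer would, in place of code of your own. Each camera call takes 0.05 s, during which the arm holds its last target.

## Working session

There is one attempt and no reset: what is moved stays moved. The work goes in short steps, Python scripts to look and compute and a tool call to move; the robot and the scene stay as the last step left them, time stands still between calls to the robot, and variables do not carry over. Pictures are saved under pics/ and viewed, and the job is handed in when it is done.

Besides the shell and the picture viewer there is one more tool, called after "Call:" by a JSON object that holds its "op" and its "data". jog_arm: Moves the arm, as the interface text tells. Its arguments: {"type":"object","properties":{"motion":{"type":"array"},"newtons":{"type":"number"}},"required":["motion"]}

```bash
mkdir -p pics; cat > h.py <<'E'
import numpy as np, cv2
from rig import readout, viewer, ticket
from scipy.spatial.transform import Rotation as R
def cap(n,f):
    s=readout.observe(); p,d=viewer.capture(n); cv2.imwrite('pics/'+f+'.png',p[:,:,::-1]); np.save('pics/'+f+'.npy',d); np.save('pics/'+f+'_s.npy',np.r_[s['position'],s['tool_rot']]); return p,d
def campose(n,f=None):
    c=viewer.calibration(n); K=np.array(c['intrinsics'])
    if n=='wrist':
        s=np.load('pics/'+f+'_s.npy'); T=np.eye(4); T[:3,:3]=R.from_rotvec(s[3:]).as_matrix(); T[:3,3]=s[:3]
        T=T@np.array(c['T_tool_cam']); return K,T[:3,:3],T[:3,3]
    A=np.array(c['attitude'])
    if A.shape!=(3,3): A=(R.from_rotvec(A) if A.size==3 else R.from_quat(A)).as_matrix()
    return K,A,np.array(c['position'])
def onplane(n,uv,z,f=None):
    K,A,p=campose(n,f); uv=np.atleast_2d(uv).astype(float)
    r=(A@np.linalg.inv(K)@np.c_[uv,np.ones(len(uv))].T).T
    return p+r*((z-p[2])/r[:,2])[:,None]
def cloud(n,f):
    d=np.load('pics/'+f+'.npy'); K,A,p=campose(n,f); v,u=np.mgrid[:d.shape[0],:d.shape[1]]
    P=np.stack([(u-K[0,2])/K[0,0]*d,(v-K[1,2])/K[1,1]*d,d],-1); W=P@A.T+p; W[d==0]=np.nan; return W
E
python3 - <<'E'
from h import *
for n in('scene','top','wrist'):
    cap(n,n+'0'); print(n,viewer.calibration(n))
print(readout.observe())
E
```

```text
scene {'intrinsics': array([[435.69014332,   0.        , 281.12546545],
       [  0.        , 435.69014332, 208.88033282],
       [  0.        ,   0.        ,   1.        ]]), 'position': array([ 0.91822511, -0.36898887,  0.90742359]), 'attitude': array([-2.41091984, -0.96521106,  0.28203163])}
top {'intrinsics': array([[456.29670351,   0.        , 284.76196831],
       [  0.        , 456.29670351, 207.6831977 ],
       [  0.        ,   0.        ,   1.        ]]), 'position': array([ 0.46423066, -0.02902175,  1.30750643]), 'attitude': array([-2.16425396,  2.17443208, -0.04238548])}
wrist {'intrinsics': array([[298.05869273,   0.        , 284.65983992],
       [  0.        , 298.05869273, 210.41289491],
       [  0.        ,   0.        ,   1.        ]]), 'T_tool_cam': array([[ 5.97275522e-04, -9.50449638e-01, -3.10877996e-01,
         8.08865632e-02],
       [ 9.99999751e-01,  6.84639381e-04, -1.71899843e-04,
         1.08281474e-03],
       [ 3.76221463e-04, -3.10877816e-01,  9.50449810e-01,
        -1.26077348e-01],
       [ 0.00000000e+00,  0.00000000e+00,  0.00000000e+00,
         1.00000000e+00]])}
{'time': 0.15, 'joints': array([ 1.09100811e+00,  2.87056495e-01,  1.57786296e+00,  9.07114144e-07,
        1.27862306e+00, -1.50007062e-01]), 'joint_vel': array([-0.00047751, -0.00358225, -0.00338347, -0.00241256, -0.00036065,
        0.00066336]), 'joint_efforts': array([ 2.68031490e-04, -4.06606221e+01, -2.93138677e+01, -1.48830104e-04,
        4.06752239e-03, -1.30458724e-05]), 'position': array([0.21833518, 0.63819171, 0.24718997]), 'tool_rot': array([-5.15575739e-01, -3.09838317e+00,  2.91123961e-03]), 'ft_force': array([0.78063679, 0.02804671, 1.03749866]), 'wrist_torque': array([ 0.0303946 , -0.03152304, -0.02673039]), 'width': 0.08524663945845486}
```

View pics/scene0.png

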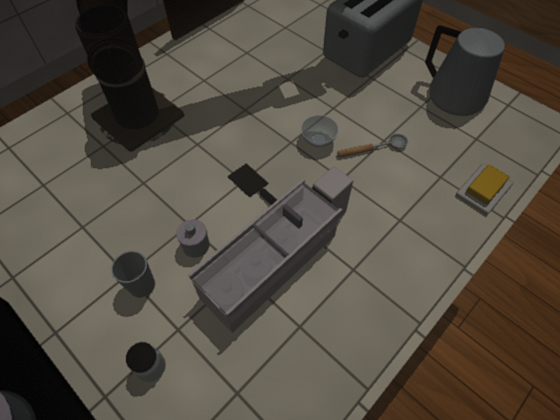

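View pics/top0.png

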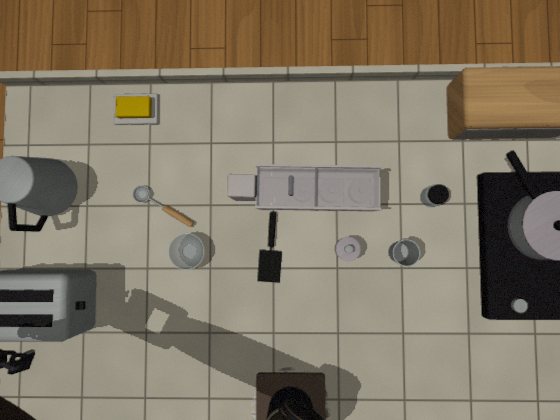

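View pics/wrist0.png

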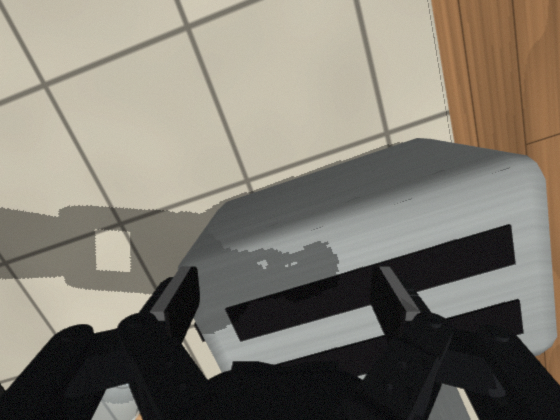

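Scene: the rack runs along world y (top view, u 257–380, v 166–210), with the catch at its left (+y) end around (242,186) and the tab near (291,186). The knobbed tin is at (348,248). The start pose is above the toaster. Next I'll measure.

```bash
python3 - <<'E'
from h import *
im=cv2.imread('pics/top0.png')
cv2.imwrite('pics/topz.png',cv2.resize(im[150:290,180:420],None,fx=3.3,fy=3.3,interpolation=cv2.INTER_CUBIC))
im=cv2.imread('pics/scene0.png')
cv2.imwrite('pics/scz.png',cv2.resize(im[150:340,160:370],None,fx=3.1,fy=3.1,interpolation=cv2.INTER_CUBIC))
W=cloud('top','top0')
for n,(u,v) in dict(catch=(242,186),tab=(291,186),door=(280,180),knob=(348,247),lid=(340,247),rail1=(320,168),rail2=(320,208),tbl=(230,230),jar=(437,194),tumb=(405,251)).items(): print(n,W[v,u].round(3))
E
```

```text
catch [0.605 0.12  0.133]
tab [ 0.602 -0.008  0.151]
door [0.622 0.022 0.119]
knob [ 0.446 -0.157  0.089]
lid [ 0.446 -0.138  0.064]
rail1 [ 0.655 -0.084  0.105]
rail2 [ 0.548 -0.082  0.121]
tbl [0.494 0.171 0.   ]
jar [ 0.586 -0.396  0.084]
tumb [ 0.433 -0.326  0.004]
```

View pics/topz.png

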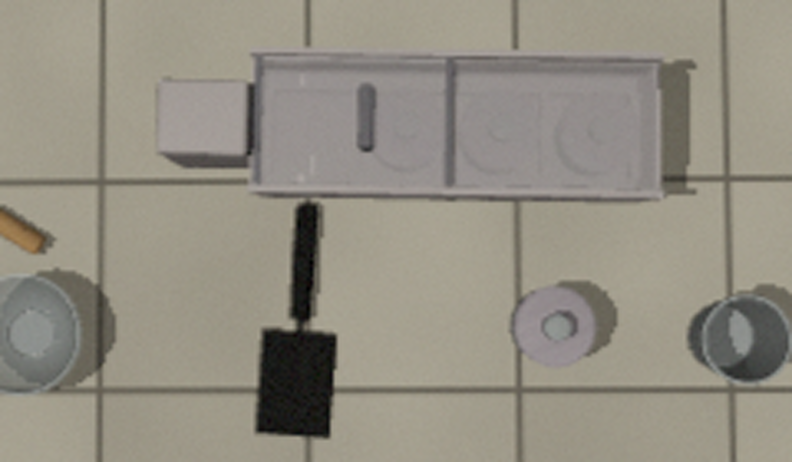

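View pics/scz.png

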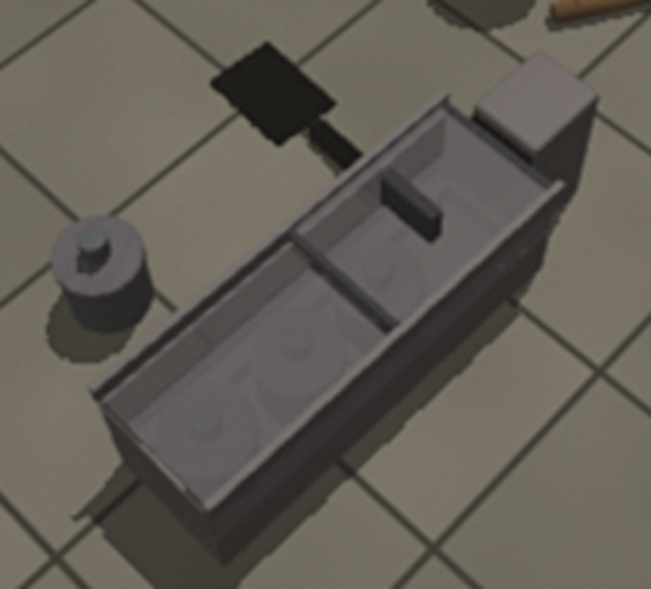

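```bash
python3 - <<'E'
from h import *
for n in('top','scene'):
    W=cloud(n,n+'0')
    x,y,z=W[...,0],W[...,1],W[...,2]
    def box(nm,m,d=3):
        c=m.sum()
        if c<5: print(nm,c);return
        P=W[m]; lo,hi=np.percentile(P,[d,100-d],axis=0); r=cv2.minAreaRect(P[:,:2].astype(np.float32)*1000); print(n,nm,c,'lo',lo.round(4),'hi',hi.round(4),'mid',((lo+hi)/2).round(4),'rect',np.round(r[0],1),np.round(r[1],1),round(r[2],2),'medz',np.median(P[:,2]).round(4))
    near=(x>.5)&(x<.72)
    box('tab',near&(z>.138)&(y<.06)&(y>-.1))
    box('catch',near&(z>.127)&(z<.138)&(y>.07)&(y<.2))
    box('rails',near&(z>.116)&(z<.126)&(y>-.3)&(y<.2))
    t=(abs(x-.446)<.06)&(abs(y+.157)<.06)
    box('knob',t&(z>.08)); box('lid',t&(z>.06)&(z<.07))
    box('tumbler',(abs(x-.44)<.07)&(abs(y+.28)<.06)&(z>.09))
    box('jar',(abs(x-.586)<.06)&(abs(y+.39)<.06)&(z>.078))
    box('bowl',(abs(x-.44)<.1)&(abs(y-.26)<.09)&(z>.02))
    # rack tilted lines
    m=near&(z>.112)&(z<.126)&(y>-.27)&(y<.09)
    for s in(0,1):
        q=W[m&((x>.6) if s else (x<.6))]
        if len(q)>20:
            l=cv2.fitLine(q[:,:2].astype(np.float32),cv2.DIST_HUBER,0,.001,.001).ravel(); print('rail',s,len(q),l.round(4),np.degrees(np.arctan2(-l[0]*np.sign(l[1]),abs(l[1]))),q[:,2].mean())
E
```

```text
top tab 89 lo [ 0.582  -0.0105  0.1491] hi [ 6.281e-01 -1.000e-04  1.558e-01] mid [ 0.605  -0.0053  0.1524] rect [606.4  -5.3] [10.3 49.3] 89.73 medz 0.1525
top catch 623 lo [0.5799 0.0889 0.1281] hi [0.637  0.1568 0.1364] mid [0.6084 0.1229 0.1322] rect [621.7 119.4] [80.5 85. ] 89.41 medz 0.1323
top rails 2646 lo [ 0.5476 -0.1997  0.1164] hi [0.6611 0.0816 0.1247] mid [ 0.6044 -0.059   0.1205] rect [605.5 -38.9] [399.5 116.8] 88.8 medz 0.1197
top knob 56 lo [ 0.4328 -0.1676  0.0811] hi [ 0.4513 -0.1489  0.0926] mid [ 0.4421 -0.1582  0.0868] rect [ 442.1 -157.6] [18.5 20.7] 0.08 medz 0.0883
top lid 389 lo [ 0.4134 -0.1864  0.0616] hi [ 0.47   -0.1297  0.0696] mid [ 0.4417 -0.158   0.0656] rect [ 441.7 -157. ] [64.3 62.1] 89.85 medz 0.0663
top tumbler 141 lo [ 0.3988 -0.3386  0.0908] hi [ 0.4666 -0.272   0.1051] mid [ 0.4327 -0.3053  0.098 ] rect [ 432.  -306.2] [69.8 69.2] 44.3 medz 0.0996
top jar 325 lo [ 0.5642 -0.422   0.0796] hi [ 0.61   -0.3747  0.0904] mid [ 0.5871 -0.3984  0.085 ] rect [ 587.2 -398.6] [52.4 51.2] 87.41 medz 0.0856
top bowl 637 lo [0.3891 0.2412 0.0206] hi [0.
[... 906 characters left out ...]
.129   0.0677] mid [ 0.4426 -0.1581  0.0646] rect [ 441.7 -156.7] [66.2 65.8] 10.13 medz 0.0648
scene tumbler 291 lo [ 0.3977 -0.3388  0.0903] hi [ 0.4659 -0.2724  0.101 ] mid [ 0.4318 -0.3056  0.0956] rect [ 431.5 -305.6] [70.2 70.7] 80.92 medz 0.097
scene jar 671 lo [ 0.565  -0.4211  0.0805] hi [ 0.6111 -0.3756  0.0864] mid [ 0.588  -0.3983  0.0835] rect [ 587.7 -398.4] [51.9 52.3] 62.52 medz 0.0837
scene bowl 659 lo [0.3881 0.2406 0.0207] hi [0.5133 0.3351 0.0489] mid [0.4507 0.2878 0.0348] rect [458.9 286.3] [103.6 152.2] 84.74 medz 0.0366
rail 0 1864 [ 0.1004  0.995   0.5651 -0.0347] -5.759589 0.11822371991107943
rail 1 2338 [ 0.0906 -0.9959  0.6384 -0.0152] 5.200749 0.11818517604269718
```

```bash
python3 - <<'E'
from h import *
for n in('top','scene'):
    W=cloud(n,n+'0'); x,y,z=W[...,0],W[...,1],W[...,2]
    m=(x>.5)&(x<.7)&(z>.115)&(z<.128)&(y>-.23)&(y<.07)
    ys=np.arange(-.22,.07,.015); lo=[];hi=[]
    for a in ys:
        q=x[m&(y>=a)&(y<a+.015)]; lo.append(np.percentile(q,2)); hi.append(np.percentile(q,98))
    for e in(lo,hi):
        p=np.polyfit(ys+.0075,e,1); print(n,'edge x= %.4f + %.4f y'%(p[1],p[0]), 'res',np.std(np.polyval(p,ys+.0075)-e).round(4))
    # ends
    for xx in(.57,.6,.64):
        q=y[(abs(x-xx)<.008)&(z>.09)&(y<.25)&(y>-.35)]; print('ends',xx,np.percentile(q,[.5,99.5]).round(4))
    c=(x>.56)&(x<.66)&(z>.127)&(z<.138)&(y>.085)&(y<.18)
    print('catch rect',cv2.minAreaRect(W[c][:,:2].astype(np.float32)*1000))
s=readout.observe(); print(R.from_rotvec(s['tool_rot']).as_matrix().round(4))
E
```

```text
top edge x= 0.5501 + 0.0315 y res 0.0007
top edge x= 0.6624 + 0.0151 y res 0.0008
ends 0.57 [-0.2381  0.0885]
ends 0.6 [-0.2385  0.1591]
ends 0.64 [-0.2393  0.1514]
catch rect ((608.3876342773438, 123.12559509277344), (73.45978546142578, 58.2677116394043), 89.65470886230469)
scene edge x= 0.5491 + 0.0307 y res 0.0006
scene edge x= 0.6626 + 0.0144 y res 0.0004
ends 0.57 [-0.2384  0.0837]
ends 0.6 [-0.2384  0.157 ]
ends 0.64 [-0.2397  0.1554]
catch rect ((608.13818359375, 123.800537109375), (73.45540618896484, 59.88671875), 88.29103088378906)
[[-9.461e-01  3.238e-01 -9.000e-04]
 [ 3.238e-01  9.461e-01 -1.700e-03]
 [ 3.000e-04 -1.900e-03 -1.000e+00]]
```

Rack axis: +y ≈ (0.022, 1). Tab ≈ (0.606, −0.006, top 0.153), pocket ≈ (0.607, 0.0445), knob ≈ (0.442, −0.158). The heights and sizes agree with the given values. Next I move over the tab with the jaws along the rack's y.

Call:
{"op": "jog_arm", "data": {"motion": [[0,0,-0.15,-0.046,-0.039,0,1],[0,0,-0.308,-0.094,-0.079,0,1],[0,0,-0.308,-0.142,-0.119,0,1],[0,0,-0.308,-0.19,-0.159,0,1],[0,0,-0.308,-0.237,-0.199,0,1],[0,0,-0.308,-0.285,-0.239,0,1],[0,0,-0.308,-0.332,-0.279,0,1],[0,0,-0.308,-0.38,-0.319,0,1],[0,0,-0.308,-0.427,-0.359,0,1],[0,0,-0.308,-0.475,-0.399,0,1]], "newtons": 40}}

```text
time: 1.4
position: [0.5393, 0.1054, 0.2482]
tool_rot: [0.034, 3.141, 0.0]
ft_force: [1.6, 0.6, 0.4]
width: 0.0852
```

Call:
{"op": "jog_arm", "data": {"motion": [[0,0,0,-0.028,-0.045,0,1],[0,0,0,-0.055,-0.09,0,1],[0,0,0,-0.0693,-0.1122,0.01,1],[0,0,0,-0.0693,-0.1122,0.035,1],[0,0,0,-0.0693,-0.1122,0.06,1],[0,0,0,-0.0693,-0.1122,0.085,1],[0,0,0,-0.0693,-0.1122,0.1,1],[0,0,0,-0.0693,-0.1122,0.108,0.5],[0,0,0,-0.0693,-0.1122,0.108,0],[0,0,0,-0.0693,-0.1122,0.108,-0.4]]}}

```text
time: 2.65
position: [0.6063, -0.0065, 0.1415]
tool_rot: [0.034, 3.139, -0.001]
ft_force: [0.1, -1.0, -0.9]
width: 0.0325
```

```bash
python3 - <<'E'
from h import *
cap('wrist','w1')
s=readout.observe();print(s['position'],s['width'],s['ft_force'])
E
```

```text
[ 0.60631143 -0.00650143  0.14158961] 0.02578665959352133 [ 0.47905923 -0.30349192  0.3438193 ]
```

View pics/w1.png

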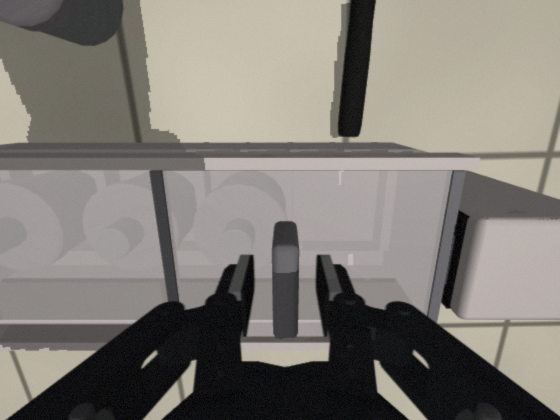

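The wrist view shows the tab (285,280) centred between the jaws (250 and 320). I'll close on it and begin a gentle press.

Call:
{"op": "jog_arm", "data": {"motion": [[0,0,0,0,0,0,-0.8],[0,0,0,0,0,0,-1],[0,0,0,0,0,0,-1],[0,0,0,0,0,0,-1],[0,0,0,0,0.001,0,-1],[0,0,0,0,0.002,0,-1],[0,0,0,0,0.0035,0,-1],[0,0,0,0,0.005,0,-1],[0,0,0,0,0.006,0,-1],[0,0,0,0,0.007,0,-1]], "newtons": 50}}

```text
time: 3.95
position: [0.6063, -0.0018, 0.1414]
tool_rot: [0.034, 3.14, -0.007]
ft_force: [-2.5, -7.2, 5.8]
width: 0.0113
```

```bash
python3 - <<'E'
from h import *
cap('wrist','w2')
s=readout.observe();print(s['time'],s['position'].round(4),s['tool_rot'].round(4),s['width'],s['ft_force'].round(2),s['wrist_torque'].round(2))
E
```

```text
4.0 [ 0.6063 -0.0017  0.1415] [ 0.0338  3.1402 -0.007 ] 0.011039929485533 [-2.21 -6.35  5.15] [-0.7   0.23 -0.01]
```

The arm gives way at about 2.5 N/mm, so small steps are safe. I'll continue.

Call:
{"op": "jog_arm", "data": {"motion": [[0,0,0,0,0.0005,0,-1],[0,0,0,0,0.001,0,-1],[0,0,0,0,0.0015,0,-1],[0,0,0,0,0.002,0,-1],[0,0,0,0,0.0025,0,-1],[0,0,0,0,0.003,0,-1],[0,0,0,0,0.0035,0,-1],[0,0,0,0,0.004,0,-1],[0,0,0,0,0.004,0,-1],[0,0,0,0,0.004,0,-1]]}}

```text
time: 5.25
position: [0.6063, 0.0021, 0.1415]
tool_rot: [0.034, 3.14, -0.007]
ft_force: [-2.1, -6.7, 5.7]
width: 0.0113
```

Call:
{"op": "jog_arm", "data": {"motion": [[0,0,0,0,0.0005,0,-1],[0,0,0,0,0.001,0,-1],[0,0,0,0,0.0015,0,-1],[0,0,0,0,0.002,0,-1],[0,0,0,0,0.0025,0,-1],[0,0,0,0,0.003,0,-1],[0,0,0,0,0.003,0,-1],[0,0,0,0,0.003,0,-1],[0,0,0,0,0.003,0,-1],[0,0,0,0,0.003,0,-1]]}}

```text
time: 6.5
position: [0.6064, 0.005, 0.1415]
tool_rot: [0.034, 3.14, -0.008]
ft_force: [-1.0, -7.1, 4.4]
width: 0.0107
```

Call:
{"op": "jog_arm", "data": {"motion": [[0,0,0,0,0.0005,0,-1],[0,0,0,0,0.001,0,-1],[0,0,0,0,0.0015,0,-1],[0,0,0,0,0.002,0,-1],[0,0,0,0,0.0025,0,-1],[0,0,0,0,0.003,0,-1],[0,0,0,0,0.003,0,-1],[0,0,0,0,0.003,0,-1],[0,0,0,0,0.003,0,-1],[0,0,0,0,0.003,0,-1]]}}

```text
time: 7.75
position: [0.6065, 0.0074, 0.1414]
tool_rot: [0.034, 3.14, -0.009]
ft_force: [-2.7, -8.5, 6.1]
width: 0.0113
```

Call:
{"op": "jog_arm", "data": {"motion": [[0,0,0,0,0.0003,0,-1],[0,0,0,0,0.0006,0,-1],[0,0,0,0,0.0009,0,-1],[0,0,0,0,0.0012,0,-1],[0,0,0,0,0.0015,0,-1],[0,0,0,0,0.0015,0,-1],[0,0,0,0,0.0015,0,-1],[0,0,0,0,0.0015,0,-1],[0,0,0,0,0.0015,0,-1],[0,0,0,0,0.0015,0,-1]]}}

```text
time: 9.0
position: [0.6065, 0.0089, 0.1415]
tool_rot: [0.034, 3.14, -0.01]
ft_force: [-1.6, -8.5, 5.4]
width: 0.0114
```

Call:
{"op": "jog_arm", "data": {"motion": [[0,0,0,0,0.0005,0,-1],[0,0,0,0,0.001,0,-1],[0,0,0,0,0.0015,0,-1],[0,0,0,0,0.002,0,-1],[0,0,0,0,0.0025,0,-1],[0,0,0,0,0.0025,0,-1],[0,0,0,0,0.0025,0,-1],[0,0,0,0,0.0025,0,-1],[0,0,0,0,0.0025,0,-1],[0,0,0,0,0.0025,0,-1]]}}

```text
time: 10.25
position: [0.6065, 0.0113, 0.1415]
tool_rot: [0.034, 3.14, -0.01]
ft_force: [-2.4, -9.3, 5.3]
width: 0.0112
```

Call:
{"op": "jog_arm", "data": {"motion": [[0,0,0,0,0.0005,0,-1],[0,0,0,0,0.001,0,-1],[0,0,0,0,0.0015,0,-1],[0,0,0,0,0.002,0,-1],[0,0,0,0,0.0025,0,-1],[0,0,0,0,0.0025,0,-1],[0,0,0,0,0.0025,0,-1],[0,0,0,0,0.0025,0,-1],[0,0,0,0,0.0025,0,-1],[0,0,0,0,0.0025,0,-1]]}}

```text
time: 11.5
position: [0.6065, 0.0121, 0.1415]
tool_rot: [0.034, 3.141, -0.014]
ft_force: [-2.1, -14.5, 5.1]
width: 0.0115
```

Stop felt: the position barely moved (0.8 mm for a 2.5 mm command) and the force rose by 5 N. I'll back off and slide the door open.

Call:
{"op": "jog_arm", "data": {"motion": [[0,0,0,0,-0.008,0,-1],[0,0,0,0,-0.02,0,-1],[0,0,0,0,-0.04,0,-1],[0,0,0,0,-0.065,0,-1],[0,0,0,0,-0.09,0,-1],[0,0,0,0,-0.115,0,-1],[0,0,0,0,-0.138,0,-1],[0,0,0,0,-0.155,0,-1],[0,0,0,0,-0.164,0,-1],[0,0,0,0,-0.164,0,-1]]}}

```text
time: 12.75
position: [0.6031, -0.1482, 0.1415]
tool_rot: [0.035, 3.139, -0.003]
ft_force: [-0.6, -0.3, 5.4]
width: 0.0109
```

Call:
{"op": "jog_arm", "data": {"motion": [[0,0,0,0,0,0,0.2],[0,0,0,0,0,0,0.2],[0,0,0,0,0,-0.045,0.2],[0,0,0.18,0.015,0,-0.08,0.2],[0,0,0.36,0.045,-0.004,-0.08,0.2],[0,0,0.54,0.075,-0.007,-0.08,0.2],[0,0,0.72,0.105,-0.01,-0.08,0.2],[0,0,0.9,0.135,-0.013,-0.08,0.2],[0,0,1.08,0.152,-0.0145,-0.08,0.2],[0,0,1.26,0.1607,-0.0145,-0.08,0.2]]}}

```text
time: 14.0
position: [0.4404, -0.1575, 0.2197]
tool_rot: [-1.886, -2.512, 0.0]
ft_force: [0.7, -0.8, 0.7]
width: 0.0509
```

```bash
python3 - <<'E'
from h import *
cap('wrist','w3'); cap('top','top3')
s=readout.observe();print(s['time'],s['position'].round(4),s['tool_rot'].round(4),s['joints'].round(2),s['width'],s['ft_force'].round(2));print(R.from_rotvec(s['tool_rot']).as_matrix().round(4))
K,A,p=campose('wrist','w3'); print(A.T@(np.array([.442,-.158,.088])-p))
W=cloud('wrist','w3'); x,y,z=W[...,0],W[...,1],W[...,2]
for zl,zh in((.08,.1),(.06,.07)):
    m=(abs(x-.442)<.05)&(abs(y+.158)<.05)&(z>zl)&(z<zh)
    if m.sum()>5:print(m.sum(),cv2.minAreaRect(W[m][:,:2].astype(np.float32)*1000),np.median(z[m]))
W=cloud('top','top3'); x,y,z=W[...,0],W[...,1],W[...,2]
m=(x>.56)&(x<.65)&(z>.14)&(z<.16)&(y>-.2)&(y<-.1); print('tab',m.sum(),np.median(W[m],axis=0) if m.sum() else 0)
E
```

```text
14.1 [ 0.4406 -0.1575  0.2197] [-1.8780e+00 -2.5173e+00  3.0000e-04] [-0.56 -0.16  2.1  -0.    1.2  -0.85] 0.0511031346197354 [ 0.67  0.56 -0.39]
[[-2.848e-01  9.586e-01 -9.000e-04]
 [ 9.586e-01  2.848e-01  4.000e-04]
 [ 6.000e-04 -7.000e-04 -1.000e+00]]
[ 0.00179435 -0.00197617  0.2705402 ]
456 ((439.937744140625, -156.76693725585938), (20.904327392578125, 20.988306045532227), 40.083717346191406) 0.08838387209303517
2997 ((439.84228515625, -156.93719482421875), (66.11872100830078, 66.00582885742188), 26.66705322265625) 0.06641098505482268
tab 98 [ 0.60245581 -0.14739526  0.15255157]
```

View pics/w3.png

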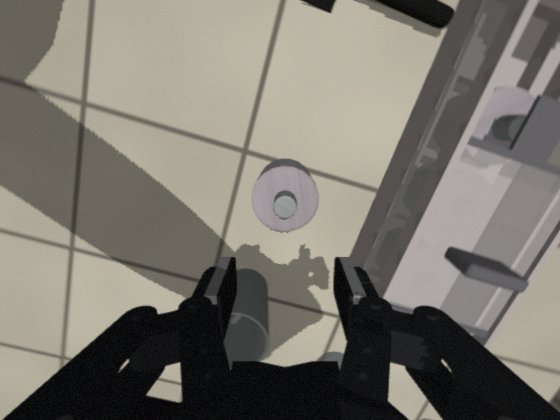

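View pics/top3.png

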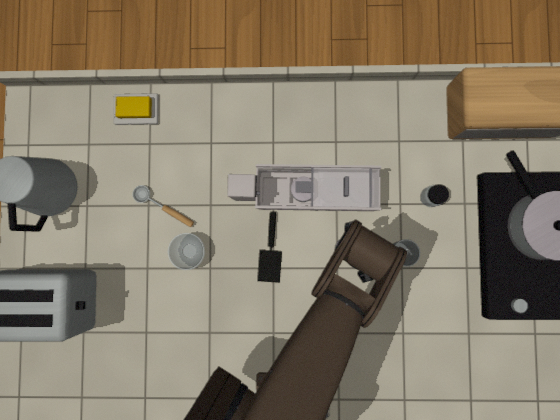

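The door is open 141 mm. The wrist view puts the knob at (0.440, −0.157) with its top at 0.088 and the lid at 0.066, as expected. I'll finish the turn, descend and close on the knob.

Call:
{"op": "jog_arm", "data": {"motion": [[0,0,0.17,0,0,0.02,0.2],[0,0,0.311,0,0,0.05,0.2],[0,0,0.311,0,0,0.08,0.1],[0,0,0.311,0,0,0.105,0],[0,0,0.311,0,0,0.122,-0.1],[0,0,0.311,0,0,0.13,-0.1],[0,0,0.311,0,0,0.134,-0.1],[0,0,0.311,0,0,0.134,-0.4],[0,0,0.311,0,0,0.134,-1],[0,0,0.311,0,0,0.134,-1]], "newtons": 50}}

```text
time: 15.35
position: [0.4419, -0.1581, 0.0871]
tool_rot: [2.245, 2.196, 0.0]
ft_force: [-1.6, -0.1, 2.4]
width: 0.0201
```

Call:
{"op": "jog_arm", "data": {"motion": [[0,0,0,0,0,0,-1],[0,0,0,0,0,-0.02,-1],[0,0,0,0,0,-0.065,-1],[0,0,0,0,0,-0.11,-1],[0,0,0,0.02,0.015,-0.145,-1],[0,0,0,0.06,0.045,-0.155,-1],[0,0,0,0.105,0.08,-0.155,-1],[0,0,0,0.15,0.117,-0.155,-1],[0,0,0,0.187,0.145,-0.155,-1],[0,0,0,0.206,0.161,-0.155,-1]]}}

```text
time: 16.6
position: [0.6076, 0.0469, 0.2399]
tool_rot: [-2.242, -2.198, 0.001]
ft_force: [-0.3, -0.5, -2.4]
width: 0.0196
```

```bash
python3 - <<'E'
from h import *
cap('wrist','w4'); cap('top','top4'); cap('scene','sc4')
s=readout.observe();print(s['time'],s['position'].round(4),s['tool_rot'].round(4),s['joints'].round(2),s['width'],s['ft_force'].round(2));print(R.from_rotvec(s['tool_rot']).as_matrix().round(4))
i=cv2.imread('pics/sc4.png'); cv2.imwrite('pics/sc4z.png',cv2.resize(i[90:340,160:400],None,fx=3,fy=2.4))
E
```

```text
16.75 [0.6069 0.0455 0.2399] [-2.2425e+00 -2.1980e+00  2.2000e-03] [-0.09  0.15  1.75 -0.    1.24 -0.07] 0.020079429610331653 [-0.02 -0.12 -2.24]
[[ 2.000e-02  9.998e-01 -2.100e-03]
 [ 9.998e-01 -2.000e-02  1.000e-04]
 [ 1.000e-04 -2.100e-03 -1.000e+00]]
```

View pics/w4.png

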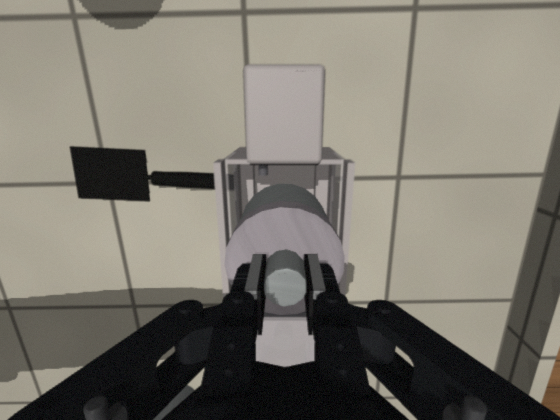

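View pics/sc4z.png

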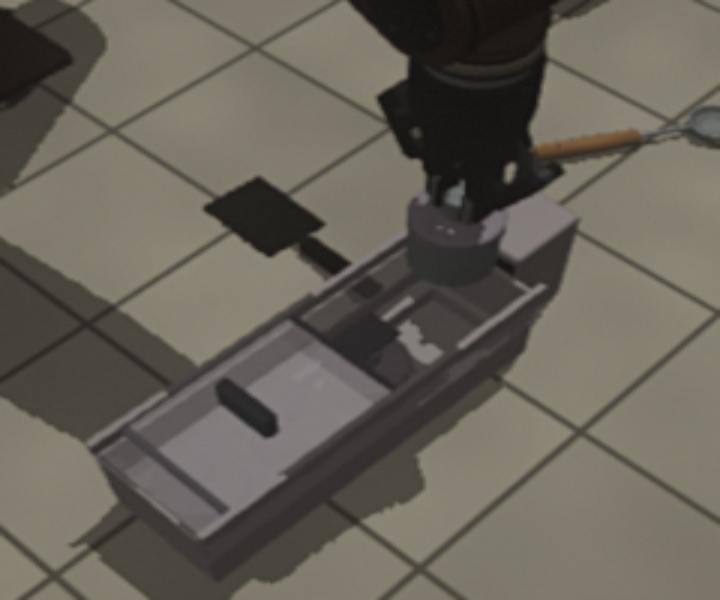

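```bash
python3 - <<'E'
from h import *
W=cloud('wrist','w4'); x,y,z=W[...,0],W[...,1],W[...,2]
def rect(nm,m):
    q=W[m]; print(nm,m.sum(),[np.round(t,1) for t in cv2.minAreaRect(q[:,:2].astype(np.float32)*1000)],np.percentile(q,[2,98],axis=0).round(4).tolist())
rect('catch',(z>.128)&(z<.137)&(x>.55)&(x<.67)&(y>.085)&(y<.2))
for a in(.03,.045,.06,.07):
    r=(z>.11)&(z<.126)&(abs(y-a)<.006)
    L=x[r&(x<.59)];H=x[r&(x>.62)]
    if len(L)>3 and len(H)>3: print('rails',a,np.percentile(L,[2,98]).round(4),np.percentile(H,[2,98]).round(4))
r=(z>.095)&(z<.125)&(abs(x-.607)<.035)&(y>.07)&(y<.0895); rect('endwall',r) if r.sum() else None
rect('endtop',(z>.098)&(z<.11)&(abs(x-.607)<.035)&(y>.06)&(y<.095))
rect('lid',(z>.214)&(z<.228)&(abs(x-.607)<.04)&(abs(y-.045)<.04))
rect('knob',(z>.234)&(z<.25)&(abs(x-.607)<.012)&(abs(y-.045)<.015))
m=(z<.2)&(z>.15)&(abs(x-.607)<.045)&(abs(y-.045)<.06); rect('body',m)
m=(z<.2)&(z>.14)&(abs(x-.607)<.045)&(abs(y-.075)<.03)
q=W[m]; c=np.c_[2*q[:,:2],np.ones(len(q))]; s=np.linalg.lstsq(c,(q[:,:2]**2).sum(1),rcond=None)[0]; print('circ',s[:2],np.sqrt(s[2]+s[0]**2+s[1]**2),q[:,2].min())
i=cv2.imread('pics/top4.png'); cv2.imwrite('pics/top4z.png',cv2.resize(i[150:290,180:420],None,fx=3.3,fy=3.3,interpolation=cv2.INTER_CUBIC))
E
```

```text
catch 7828 [array([606.9, 125.1]), array([71.8, 60. ]), np.float64(88.9)] [[0.5786, 0.0912, 0.1294], [0.6353, 0.1595, 0.1339]]
rails 0.03 [0.5472 0.5531] [0.6567 0.6627]
rails 0.045 [0.5474 0.5535] [0.6571 0.663 ]
rails 0.06 [0.5478 0.5538] [0.6574 0.6633]
rails 0.07 [0.5479 0.554 ] [0.6576 0.6634]
endwall 201 [array([607.3,  83. ]), array([11.2, 69.3]), np.float64(89.8)] [[0.5735, 0.078, 0.1034], [0.6413, 0.0884, 0.1233]]
endtop 41 [array([607. ,  87.2]), array([ 4. , 69.9]), np.float64(88.7)] [[0.5723, 0.0847, 0.0995], [0.6419, 0.0898, 0.1059]]
lid 5844 [array([606.5,  49.8]), array([64.4, 64. ]), np.float64(45.5)] [[0.5759, 0.0187, 0.216], [0.6372, 0.0801, 0.2251]]
knob 1884 [array([607. ,  48.4]), array([23., 24.]), np.float64(89.9)] [[0.596, 0.0388, 0.2348], [0.618, 0.0594, 0.2485]]
body 1203 [array([607. ,  71.2]), array([17.5, 56.9]), np.float64(87.2)] [[0.5804, 0.065, 0.1565], [0.6318, 0.0798, 0.1985]]
circ [0.60610598 0.04807011] 0.031632484536369805 0.15349249081017854
```

The tin centre is about (0.6065, 0.048) and the pocket centre about (0.6052, 0.045), both measured from the same wrist view. I'll shift (−1.3, −3) mm and lower.

Call:
{"op": "jog_arm", "data": {"motion": [[0,0,0,-0.003,-0.0013,0,-1],[0,0,0,-0.003,-0.0013,0.02,-1],[0,0,0,-0.003,-0.0013,0.045,-1],[0,0,0,-0.003,-0.0013,0.07,-1],[0,0,0,-0.003,-0.0013,0.09,-1],[0,0,0,-0.003,-0.0013,0.105,-1],[0,0,0,-0.003,-0.0013,0.117,-1],[0,0,0,-0.003,-0.0013,0.127,-1],[0,0,0,-0.003,-0.0013,0.134,-1],[0,0,0,-0.003,-0.0013,0.137,-1]]}}

```text
time: 18.0
position: [0.6057, 0.0416, 0.1041]
tool_rot: [2.246, 2.197, 0.0]
ft_force: [0.3, 0.1, -1.4]
width: 0.02
```

Call:
{"op": "jog_arm", "data": {"motion": [[0,0,0,0,0,0.002,-1],[0,0,0,0,0,0.004,-1],[0,0,0,0,0,0.0055,-1],[0,0,0,0,0,0.007,-1],[0,0,0,0,0,0.008,-1],[0,0,0,0,0,0.009,-1],[0,0,0,0,0,0.0095,-1],[0,0,0,0,0,0.0095,-1],[0,0,0,0,0,0.0095,-1],[0,0,0,0,0,0.0095,-1]]}}

```text
time: 19.25
position: [0.6057, 0.0416, 0.0951]
tool_rot: [2.246, 2.197, 0.0]
ft_force: [-2.6, 0.1, 1.2]
width: 0.0203
```

Call:
{"op": "jog_arm", "data": {"motion": [[0,0,0,0,0,0.0005,-1],[0,0,0,0,0,0.001,-1],[0,0,0,0,0,0.001,-1],[0,0,0,0,0,0.001,-1],[0,0,0,0,0,0.001,-0.6],[0,0,0,0,0,0.001,-0.4],[0,0,0,0,0,0.001,-0.2],[0,0,0,0,0,0.001,-0.1],[0,0,0,0,0,0.001,-0.1],[0,0,0,0,0,0.001,-0.1]]}}

```text
time: 20.5
position: [0.6057, 0.0416, 0.0937]
tool_rot: [2.246, 2.197, 0.0]
ft_force: [-0.6, -0.6, 0.1]
width: 0.0383
```

Call:
{"op": "jog_arm", "data": {"motion": [[0,0,0,0,0,-0.015,-0.1],[0,0,0,0,0,-0.06,-0.1],[0,0,0,0,0,-0.105,-0.1],[0,0,-0.18,-0.02,0,-0.13,0],[0,0,-0.36,-0.05,0,-0.13,0],[0,0,-0.54,-0.08,0,-0.13,0],[0,0,-0.72,-0.11,0,-0.13,0],[0,0,-0.9,-0.14,0,-0.13,0],[0,0,-1.08,-0.17,0.001,-0.13,0],[0,0,-1.26,-0.1895,0.001,-0.13,0]]}}

```text
time: 21.75
position: [0.6026, -0.1494, 0.2253]
tool_rot: [0.512, 3.098, -0.001]
ft_force: [0.7, 0.2, -0.5]
width: 0.0428
```

```bash
python3 - <<'E'
from h import *
cap('wrist','w5'); cap('top','top5'); cap('scene','sc5')
s=readout.observe();print(s['time'],s['position'].round(4),s['tool_rot'].round(4),s['joints'].round(2),s['width'],s['ft_force'].round(2));print(R.from_rotvec(s['tool_rot']).as_matrix().round(4))
i=cv2.imread('pics/sc5.png'); cv2.imwrite('pics/sc5z.png',cv2.resize(i[150:340,160:400],None,fx=3,fy=3))
for n,f in(('top','top5'),('scene','sc5'),('wrist','w5')):
    W=cloud(n,f); x,y,z=W[...,0],W[...,1],W[...,2]
    for nm,m in(('tab',(x>.56)&(x<.65)&(z>.145)&(z<.157)&(y>-.2)&(y<-.1)),('knob',(abs(x-.606)<.04)&(abs(y-.044)<.04)&(z>.086)&(z<.102)),('lid',(abs(x-.606)<.036)&(abs(y-.044)<.036)&(z>.068)&(z<.08))):
        if m.sum()>5: print(n,nm,m.sum(),[np.round(t,1) for t in cv2.minAreaRect(W[m][:,:2].astype(np.float32)*1000)],np.median(z[m]).round(4),np.percentile(z[m],[5,95]).round(4))
E
```

```text
21.9 [ 0.6026 -0.1486  0.2249] [0.5272 3.0958 0.    ] [-0.41  0.19  1.74  0.    1.21 -1.64] 0.04268800030752207 [-0.55  0.95 -0.06]
[[-9.436e-01  3.310e-01  1.200e-03]
 [ 3.310e-01  9.436e-01 -2.000e-04]
 [-1.200e-03  2.000e-04 -1.000e+00]]
top tab 9 [array([ 593.3, -145.9]), array([12.6,  4.3]), np.float64(47.6)] 0.1527 [0.1491 0.1557]
top knob 60 [array([618. ,  57.6]), array([55.5, 42.5]), np.float64(85.8)] 0.0963 [0.092  0.1006]
top lid 408 [array([605.4,  41.4]), array([63.1, 63.5]), np.float64(89.5)] 0.0743 [0.0704 0.0785]
scene tab 157 [array([ 603. , -147.6]), array([12.6, 51. ]), np.float64(89.1)] 0.1506 [0.1469 0.153 ]
scene knob 95 [array([612.5,  57.4]), array([67., 53.]), np.float64(0.3)] 0.0946 [0.0871 0.0977]
scene lid 505 [array([604.7,  42.3]), array([63.2, 67.8]), np.float64(41.9)] 0.0731 [0.0701 0.0758]
wrist tab 1100 [array([ 600.6, -146.9]), array([12.2, 49.7]), np.float64(88.9)] 0.1521 [0.1492 0.1534]
wrist knob 812 [array([616.6,  57.6]), array([58.7, 52.8]), np.float64(0.0)] 0.0959 [0.0874 0.0976]
wrist lid 3665 [array([603.8,  42.1]), array([66.6, 67. ]), np.float64(13.0)] 0.0742 [0.0719 0.0756]
```

View pics/sc5z.png

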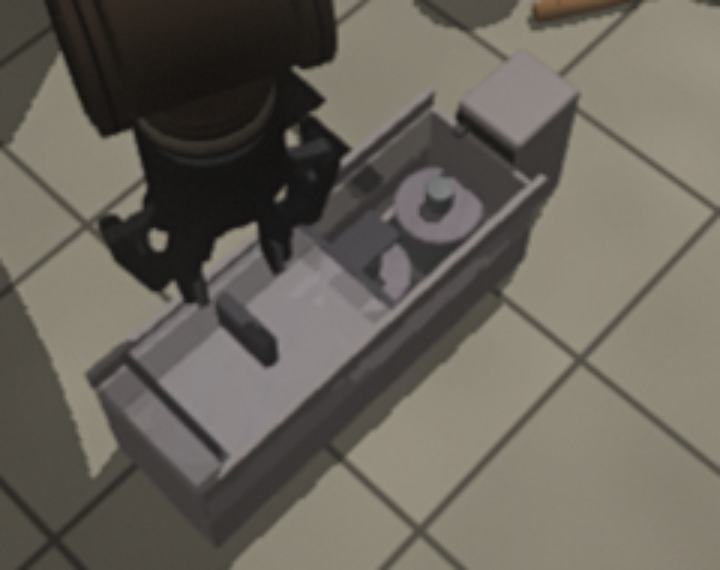

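View pics/w5.png

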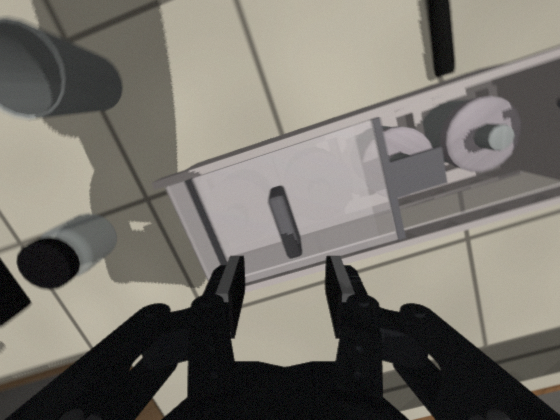

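The tin is seated: its lid is at 0.074 = 8 + 66 mm, level, and centred at (0.604, 0.042). The tab is at (0.602, −0.147). Next I re-grip the tab.

Call:
{"op": "jog_arm", "data": {"motion": [[0,0,-0.16,0,0.0015,0,0],[0,0,-0.314,0,0.0015,0.01,0],[0,0,-0.314,0,0.0015,0.03,0],[0,0,-0.314,0,0.0015,0.055,0],[0,0,-0.314,0,0.0015,0.073,0],[0,0,-0.314,0,0.0015,0.082,0],[0,0,-0.314,0,0.0015,0.082,-0.4],[0,0,-0.314,0,0.0015,0.082,-1],[0,0,-0.314,0,0.0015,0.082,-1],[0,0,-0.314,0,0.0015,0.082,-1]], "newtons": 50}}

```text
time: 23.15
position: [0.6035, -0.1468, 0.1428]
tool_rot: [0.03, 3.14, -0.001]
ft_force: [1.0, -0.2, 1.8]
width: 0.0111
```

Call:
{"op": "jog_arm", "data": {"motion": [[0,0,0,0,0.005,0,-1],[0,0,0,0,0.018,0,-1],[0,0,0,0,0.036,0,-1],[0,0,0,0,0.055,0,-1],[0,0,0,0,0.073,0,-1],[0,0,0,0,0.089,0,-1],[0,0,0,0,0.102,0,-1],[0,0,0,0,0.11,0,-1],[0,0,0,0,0.115,0,-1],[0,0,0,0,0.118,0,-1]]}}

```text
time: 24.4
position: [0.606, -0.0277, 0.1427]
tool_rot: [0.028, 3.139, -0.002]
ft_force: [2.4, -3.7, 5.9]
width: 0.0112
```

Call:
{"op": "jog_arm", "data": {"motion": [[0,0,0,0,0.003,0,-1],[0,0,0,0,0.006,0,-1],[0,0,0,0,0.009,0,-1],[0,0,0,0,0.012,0,-1],[0,0,0,0,0.015,0,-1],[0,0,0,0,0.018,0,-1],[0,0,0,0,0.021,0,-1],[0,0,0,0,0.024,0,-1],[0,0,0,0,0.026,0,-1],[0,0,0,0,0.028,0,-1]]}}

```text
time: 25.65
position: [0.6066, -0.0011, 0.1427]
tool_rot: [0.029, 3.139, -0.005]
ft_force: [2.0, -6.3, 5.1]
width: 0.0111
```

Call:
{"op": "jog_arm", "data": {"motion": [[0,0,0,0,0.0005,0,-1],[0,0,0,0,0.001,0,-1],[0,0,0,0,0.0015,0,-1],[0,0,0,0,0.002,0,-1],[0,0,0,0,0.0025,0,-1],[0,0,0,0,0.003,0,-1],[0,0,0,0,0.0035,0,-1],[0,0,0,0,0.0035,0,-1],[0,0,0,0,0.0035,0,-1],[0,0,0,0,0.0035,0,-1]]}}

```text
time: 26.9
position: [0.6067, 0.0023, 0.1427]
tool_rot: [0.029, 3.139, -0.004]
ft_force: [2.0, -7.2, 5.6]
width: 0.0113
```

Call:
{"op": "jog_arm", "data": {"motion": [[0,0,0,0,0.0005,0,-1],[0,0,0,0,0.001,0,-1],[0,0,0,0,0.0015,0,-1],[0,0,0,0,0.002,0,-1],[0,0,0,0,0.0025,0,-1],[0,0,0,0,0.0025,0,-1],[0,0,0,0,0.0025,0,-1],[0,0,0,0,0.0025,0,-1],[0,0,0,0,0.0025,0,-1],[0,0,0,0,0.0025,0,-1]]}}

```text
time: 28.15
position: [0.6067, 0.0047, 0.1428]
tool_rot: [0.029, 3.139, -0.005]
ft_force: [2.1, -7.5, 4.4]
width: 0.0109
```

Call:
{"op": "jog_arm", "data": {"motion": [[0,0,0,0,0.0005,0,-1],[0,0,0,0,0.001,0,-1],[0,0,0,0,0.0015,0,-1],[0,0,0,0,0.002,0,-1],[0,0,0,0,0.0025,0,-1],[0,0,0,0,0.0025,0,-1],[0,0,0,0,0.0025,0,-1],[0,0,0,0,0.0025,0,-1],[0,0,0,0,0.0025,0,-1],[0,0,0,0,0.0025,0,-1]]}}

```text
time: 29.4
position: [0.6068, 0.0069, 0.1427]
tool_rot: [0.029, 3.139, -0.006]
ft_force: [2.6, -7.5, 4.9]
width: 0.0111
```

Call:
{"op": "jog_arm", "data": {"motion": [[0,0,0,0,0.0005,0,-1],[0,0,0,0,0.001,0,-1],[0,0,0,0,0.0015,0,-1],[0,0,0,0,0.002,0,-1],[0,0,0,0,0.0025,0,-1],[0,0,0,0,0.0025,0,-1],[0,0,0,0,0.0025,0,-1],[0,0,0,0,0.0025,0,-1],[0,0,0,0,0.0025,0,-1],[0,0,0,0,0.0025,0,-1]]}}

```text
time: 30.65
position: [0.6068, 0.0094, 0.1427]
tool_rot: [0.029, 3.139, -0.006]
ft_force: [1.7, -7.7, 4.1]
width: 0.0111
```

Call:
{"op": "jog_arm", "data": {"motion": [[0,0,0,0,0.0005,0,-1],[0,0,0,0,0.001,0,-1],[0,0,0,0,0.0015,0,-1],[0,0,0,0,0.002,0,-1],[0,0,0,0,0.0025,0,-1],[0,0,0,0,0.0025,0,-1],[0,0,0,0,0.0025,0,-1],[0,0,0,0,0.0025,0,-1],[0,0,0,0,0.0025,0,-1],[0,0,0,0,0.0025,0,-1]]}}

```text
time: 31.9
position: [0.6069, 0.0116, 0.1427]
tool_rot: [0.029, 3.139, -0.007]
ft_force: [1.4, -8.6, 4.2]
width: 0.0114
```

Call:
{"op": "jog_arm", "data": {"motion": [[0,0,0,0,0.0005,0,-1],[0,0,0,0,0.001,0,-1],[0,0,0,0,0.0015,0,-1],[0,0,0,0,0.002,0,-1],[0,0,0,0,0.0025,0,-1],[0,0,0,0,0.0025,0,-1],[0,0,0,0,0.0025,0,-1],[0,0,0,0,0.0025,0,-1],[0,0,0,0,0.0025,0,-1],[0,0,0,0,0.0025,0,-1]]}}

```text
time: 33.15
position: [0.6069, 0.0122, 0.1427]
tool_rot: [0.029, 3.139, -0.012]
ft_force: [0.5, -13.3, 4.1]
width: 0.0108
```

Stop felt again (+4.7 N, 0.6 mm travel). I'll back off gently to the latched place.

Call:
{"op": "jog_arm", "data": {"motion": [[0,0,0,0,-0.003,0,-1],[0,0,0,0,-0.006,0,-1],[0,0,0,0,-0.009,0,-1],[0,0,0,0,-0.012,0,-1],[0,0,0,0,-0.015,0,-1],[0,0,0,0,-0.018,0,-1],[0,0,0,0,-0.02,0,-1],[0,0,0,0,-0.022,0,-1],[0,0,0,0,-0.022,0,-1],[0,0,0,0,-0.022,0,-1]]}}

```text
time: 34.4
position: [0.6065, -0.0062, 0.1427]
tool_rot: [0.029, 3.139, -0.001]
ft_force: [2.9, -3.8, 4.9]
width: 0.0108
```

Call:
{"op": "jog_arm", "data": {"motion": [[0,0,0,0,-0.0005,0,-1],[0,0,0,0,-0.001,0,-1],[0,0,0,0,-0.0015,0,-1],[0,0,0,0,-0.002,0,-1],[0,0,0,0,-0.002,0,-1],[0,0,0,0,-0.002,0,-1],[0,0,0,0,-0.002,0,-1],[0,0,0,0,-0.002,0,-1],[0,0,0,0,-0.002,0,-1],[0,0,0,0,-0.002,0,-1]]}}

```text
time: 35.65
position: [0.6065, -0.0063, 0.1427]
tool_rot: [0.029, 3.139, 0.004]
ft_force: [3.2, 1.5, 5.2]
width: 0.0112
```

The door is held at 0 by the latch: the force reversed and there was no motion. I'll release and rise clear.

Call:
{"op": "jog_arm", "data": {"motion": [[0,0,0,0,0.0005,0,-1],[0,0,0,0,0.0005,0,-0.6],[0,0,0,0,0.0005,0,-0.3],[0,0,0,0,0.0005,0,0],[0,0,0,0,0.0005,0,0],[0,0,0,0,0.0005,-0.01,0],[0,0,0,0,0.0005,-0.04,0],[0,0,0,0,0.0005,-0.08,0],[0,0,0,0,0.0005,-0.12,0],[0,0,0,0,0.0005,-0.12,0]]}}

```text
time: 36.9
position: [0.6079, -0.0084, 0.2678]
tool_rot: [0.03, 3.131, -0.003]
ft_force: [0.1, 0.1, -0.5]
width: 0.0433
```

Call:
{"op": "jog_arm", "data": {"motion": [[0,0,0,0.02,0.02,0,0],[0,0,0,0.05,0.05,0,0],[0,0,0,0.08,0.08,0,0],[0,0,0,0.11,0.11,0,0],[0,0,0,0.12,0.14,0,0],[0,0,0,0.13,0.16,0,0],[0,0,0,0.13,0.17,0,0],[0,0,0,0.13,0.17,0,0],[0,0,0,0.13,0.17,0,0],[0,0,0,0.13,0.17,0,0]]}}

```text
time: 38.15
position: [0.4791, 0.1638, 0.2617]
tool_rot: [-0.031, -3.141, 0.0]
ft_force: [0.4, 0.3, -0.5]
width: 0.0426
```

```bash
python3 - <<'E'
from h import *
cap('top','top6'); cap('scene','sc6')
s=readout.observe();print(s['time'],s['position'].round(4),s['width'],s['ft_force'].round(2))
a=cv2.imread('pics/sc6.png')[130:370,110:400]; cv2.imwrite('pics/sc6z.png',cv2.resize(a,None,fx=2.5,fy=2.5))
cv2.imwrite('pics/top6z.png',cv2.resize(cv2.imread('pics/top6.png')[150:290,180:450],None,fx=2.9,fy=2.9))
for n,f in(('top','top6'),('scene','sc6')):
    W=cloud(n,f); x,y,z=W[...,0],W[...,1],W[...,2]
    for nm,m in(('tab',(x>.56)&(x<.65)&(z>.145)&(z<.157)&(y>-.2)&(y<.06)),('tumbler',(abs(x-.44)<.07)&(abs(y+.28)<.06)&(z>.09)),('jar',(abs(x-.586)<.06)&(abs(y+.39)<.06)&(z>.078))):
        if m.sum()>5: print(n,nm,m.sum(),[np.round(t,1) for t in cv2.minAreaRect(W[m][:,:2].astype(np.float32)*1000)])
E
```

```text
38.25 [0.4791 0.1639 0.2618] 0.04296566245136142 [ 0.1  -0.55  0.22]
top tab 84 [array([606.1,  -5.3]), array([10.4, 48.9]), np.float64(89.8)]
top tumbler 138 [array([ 432.1, -305.1]), array([69.7, 69.2]), np.float64(12.3)]
top jar 325 [array([ 587.3, -398.5]), array([51.6, 52.2]), np.float64(6.3)]
scene tab 134 [array([605.3,  -5.7]), array([13. , 50.4]), np.float64(88.2)]
scene tumbler 276 [array([ 431.6, -305.5]), array([70. , 71.3]), np.float64(75.4)]
scene jar 670 [array([ 587.6, -398.5]), array([52.7, 51.4]), np.float64(47.0)]
```

View pics/sc6z.png

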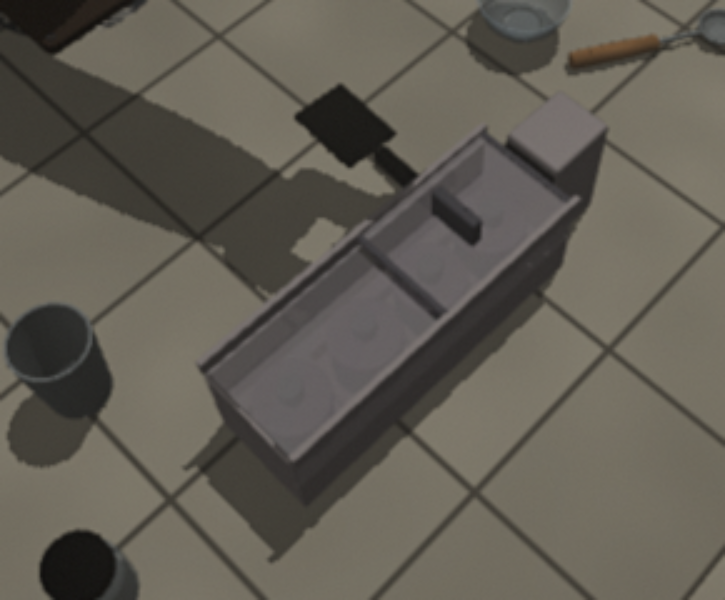

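View pics/top6z.png

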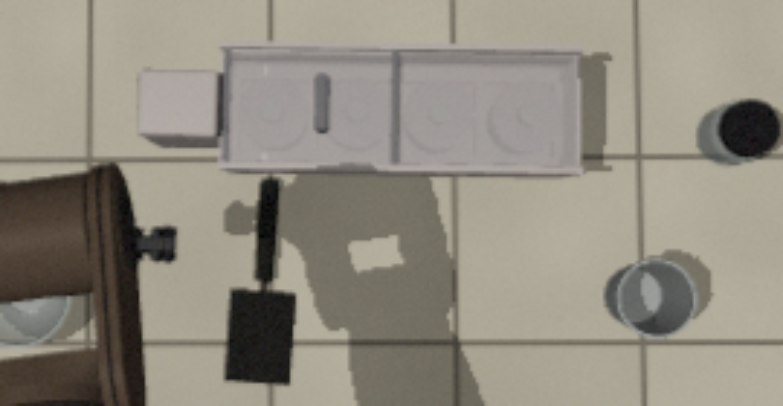

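The tab is back at its starting (latched) place, about pixel (322,103) in the top crop. Four tins show through the covers, the new one at (272,115), and the other objects have not moved.

```bash
python3 -c "
from rig import ticket; print(ticket.close_job())"
```

```text
the job is handed in; nothing more can be done
None
```

The knobbed tin is in the empty pocket, upright and fully down, and the door is shut and latched. I handed the job in at about 38 s of the 72 s allowed.

- **Opening:** I gripped the door tab and pressed in small steps until I felt the rubber stop. The force at the tab was 14.5 N, of which the stop took roughly 5 to 6 N. The door then slid open 141 mm.
- **Placing the tin:** I lifted the tin by its knob, lowered it until it touched the pocket floor and released it there. Its lid was level at 74 mm, the height it should have when fully down, and sat within about 3 mm of the pocket centre in x and y.
- **Closing:** I slid the door shut and pressed to the stop again, with 13.3 N at the tab. When I eased back, the tab stayed at its starting place while the force changed from push to pull, so the latch is holding.
- **Last checks:** After letting go and moving clear, both fixed cameras put the tab within 1 mm of where it started. The tumbler and jar measured within about 1 mm of before. The spatula, spoon and the part of the bowl in view looked unmoved in the pictures. The wrist force was back to zero.

One unexplained reading: while I held the tab, the wrist showed a steady upward force of about 5 N. It may have been the fingertips resting lightly on the door top. No check failed.

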